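# Push the motorcycle battery into the corner of its charging dock

### The job

Put the blue-topped motorcycle battery on charge: push it along the bench with the fingers until its copper-contact side lies flat against the long yellow rail of the charging dock and its left end is up against the dock's short end rail. Only push it - do not lift, carry or tip it - and leave the spray can, the jar, the socket and the spanner where they are. Finish with the hand clear of everything.

Things in the scene. Friction and masses are not known exactly. Their poses are not given: they have to be found in the camera images.
- battery_center (a point): Centre (half-way up) of the loose motorcycle battery: black box with a blue lid, 88 mm deep (its x), 150 mm long (its y), 85 mm high, 0.55 to 0.95 kg, standing on the bench (this point 42.5 mm up). x points to its long side with two copper contacts, y to its left end, z up. Once in place, its axes are parallel to the dock's and this point is at dock x = -44, y = -75 mm.
- battery: The same battery: origin at the centre of its underside, same axes. It starts in the open quarter of the dock (x < 0, y < 0), 6 to 13 cm short of the long rail and 4 to 12 cm short of the end rail, turned up to 0.35 rad either way from the dock.
- dock: Charging dock fixed to the bench: two rigid yellow steel rails 40 mm high forming an L, with a low black charger (50 mm high) behind the long one. Origin: inside corner of the L, at bench height. Dock x points away from the robot (within 0.2 rad), y to the left, z up. Inner face of the long rail: plane x = 0. Inner face of the short end rail: plane y = 0.
- dock_long (a point): Middle of the long rail's inner face, at the top edge (dock x = 0, y = -170 mm, 40 mm up). The rail runs from the corner 340 mm along the dock's -y and is 16 mm thick, towards +x. Axes as the dock's.
- dock_end (a point): Middle of the short end rail's inner face, at the top edge (dock x = -55 mm, y = 0, 40 mm up). The rail runs from the corner 110 mm along the dock's -x and is 18 mm thick, towards +y. Axes as the dock's.
- spray: Loose upright red spray can, 58 mm across, 150 mm high; origin at the centre of its underside. Leave alone. It, the jar and the socket stand to the left of the dock and battery, in any order.
- jar: Loose upright jar with a yellow band and black cap, 66 mm across, 75 mm high; origin at the centre of its underside. Leave alone.
- socket: Loose upright steel wrench socket, 32 mm across, 62 mm high; origin at the centre of its underside. Leave alone.
- wrench: Loose spanner lying flat on the bench to the right, 180 mm long along its own x, under 15 mm thick; origin at the middle of its underside. Leave alone.
Things that resemble listed ones, but are neither listed nor needed, are in the scene too. There is more than one size of the battery; the job needs the middle-sized.

How it is judged (in metres and radians):
At the end, for the whole second after the job is handed in: The battery stands still on the bench, within 5 mm of touching the long rail and within 5 mm of touching the end rail, square to the rails within 0.05 rad; the four other things are within 15 mm of where they began (x of battery_center in the frame of dock between -0.049 and -0.04 m and y of battery_center in the frame of dock between -0.08 and -0.071 m and angle between the y axis of battery_center and the y axis of dock, either way round below 0.05 rad and height (world z) of battery_center between 0.038 and 0.047 m and angle between battery_center's own z axis and vertical below 0.05 rad and linear speed of battery below 0.01 m/s and distance of each of spray, jar, socket, wrench from where it was at the start of the episode below 0.015 m).
It fails at once if the battery is lifted off the bench (10 mm) (height (world z) of battery_center above 0.0525 m).
It fails at once if the battery is tipped (over 0.15 rad) (angle between battery_center's own z axis and vertical above 0.15 rad).
It fails at once if the spray can, jar, socket or spanner is moved (over 15 mm) (distance of any of spray, jar, socket, wrench from where it was at the start of the episode above 0.015 m).
It also fails if it takes over 58 s, if anything falls off the work surface, if the arm or the gripper's body presses on something with over 40 N, if the wrist force passes 120 N, or if a joint passes its speed limit or range.

### The arm

A 6-joint arm with a two-finger parallel gripper is mounted at the origin on the work surface. World frame = base frame: x ahead of the robot, y to its left, z up, the work surface at z = 0. Lengths are in mm, angles in rad, forces in N, time in s.
With the tool pointing down it reaches from about 350 to 875 mm from the base axis. Payload 4.2 kg.
Tool frame: the origin (TCP) lies at the very end of the fingers, on their centre line; the grasp point (between the pads) lies 19 mm behind it (arm.pinch_z is the distance from the TCP to the grasp point, in mm); x points along the fingers, y is the direction in which the jaws open and shut, and the axes are right-handed (so a half turn about x gives the same grasp; the last joint's range is limited). The gripper opens to 85 mm and grips with 20 to 120 N. Pads are 22 mm wide; open, the fingers measure 114 mm over their backs; the gripper's body (76 mm by 85 mm) begins 54 mm behind the grasp point. The pads swing forward as they close: fully open they stand 13 mm farther back than shut.
Start: joints at [-0.94, 0.385, 0.008, 0, -1.194, -0.259], TCP at [227.072, -582.269, 231.312] pointing down, gripper open.
Joint ranges: [-3.14, 3.14], [-1.21, 2.06], [-1.07, 1.41], [-3.16, 2.05], [-2.99, -0.16], [-3.1, 3.1]. Speed limits (rad/s): [2.79, 2.79, 3.14, 3.14, 3.14, 3.14].

### API

Orientations are given as a unit quaternion [x, y, z, w].
In Python, from bench import arm gives the robot as it stands.
- The arm moves only by the tool drive_tool, never from a script. Its argument "motion" is a list of rows, each a list of 4 numbers: the shift along the tool's x, y, z in mm, then the turn about the tool's x in degrees. In form: [[dx, dy, dz, spin], ...]. A call has 1 to 10 rows; each row shifts and turns the commanded pose from where the row before left it, along the tool's axes as they then stand; what a row does not reach is not made up. A row lasts 1/12 s, in which the tool goes at most 41.7 mm and 7.16 degrees, less where a joint would pass 70% of its speed; a pose out of reach is approached as far as the arm can. A call with a gripper value outside its range is refused whole. "grip" is the finger opening in mm, from 0 to 85.4, set as the call begins (left out, the last holds). The fingers move at their own pace and stop on an object; the grip force is fixed at half the most. Time passes only in rows, so rows that do not move let the fingers close. It gives the time, the measured TCP pose, the force and the opening at its end, in the units of the state.
- arm.read_state(): the state, without advancing time (a new reading comes with each control period).
- arm.get_image(name): name is "scene" or "top"; returns the picture (384x512x3 uint8, red, green, blue); there is no depth.
- arm.calibration(name): a dict with "K" (3x3 intrinsics, pixels), "eye" and "attitude" of the camera in the world. Camera axes: x right, y up, looking along -z (the intrinsics and any distortion apply to the point x, -y, -z); pixel columns grow to the right and rows downward; lengths in mm; the calibration is good to about 2 mm. A picture is of the moment at which its call begins. calibration takes no time and is no camera call.
- arm.job_done(): hands the job in, once; it reports no verdict.
The state is a dict: "clock": time; "joints": joint angles; "joint_vel": joint speeds; "joint_efforts": joint torques, N m; "position": TCP position; "ee_rot": TCP orientation; "contact_force": force on the tool from outside, world axes, zero at the start; "wrist_torque": the same for the moment, N m; "gripper_width": finger opening in mm.
Only numpy, scipy, OpenCV 4.12 (cv2) and the standard library are available. Lean on these libraries where they do the work, as an engineer would, in place of code of your own. Each camera call takes 0.05 s, during which the arm holds its last target. There are 200 camera calls.

## Working session

There is one attempt and no reset: what is moved stays moved. The work goes in short steps, Python scripts to look and compute and a tool call to move; the robot and the scene stay as the last step left them, time stands still between calls to the robot, and variables do not carry over. Pictures are saved under pics/ and viewed, about 8 in all and at most 12, crops included, and the job is handed in when it is done.

Besides the shell and the picture viewer there is one more tool, called after ">>>" in YAML: its name, and indented under it one key for each argument. drive_tool: Moves the arm, as the interface text tells. Its arguments: {"type":"object","properties":{"motion":{"type":"array"},"grip":{"type":"number"}},"required":["motion"]}

```bash
mkdir -p pics; ls; python3 - <<'E'
from bench import arm
import cv2
for n in("scene","top"):
    im=arm.get_image(n); cv2.imwrite(f"pics/{n}0.png",im[:,:,::-1]); c=arm.calibration(n); print(n,c)
s=arm.read_state(); print({k:s[k] for k in("clock","position","ee_rot","contact_force","gripper_width")})
E
```

```text
pics
scene {'K': array([[485.81883493,   0.        , 249.85995262],
       [  0.        , 485.81883493, 187.26307476],
       [  0.        ,   0.        ,   1.        ]]), 'eye': array([1477.72630044,   36.33700939, 1033.41583915]), 'attitude': array([0.25303793, 0.27876571, 0.68908619, 0.61921055])}
top {'K': array([[404.34967076,   0.        , 260.54132854],
       [  0.        , 404.34967076, 194.91128537],
       [  0.        ,   0.        ,   1.        ]]), 'eye': array([ 435.02057772,  -47.19126073, 1297.16457007]), 'attitude': array([-0.02589971,  0.02254815,  0.71560159, -0.69766407])}
{'clock': 0.1, 'position': array([ 226.89091231, -581.80919169,  230.33571828]), 'ee_rot': array([-0.12996027,  0.69509873,  0.13129441,  0.69477324]), 'contact_force': array([ 0.69370088, -0.36297359,  1.04799752]), 'gripper_width': 85.46614394515115}
```

View pics/top0.png

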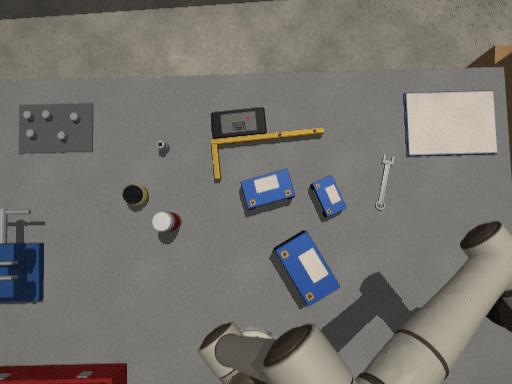

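View pics/scene0.png

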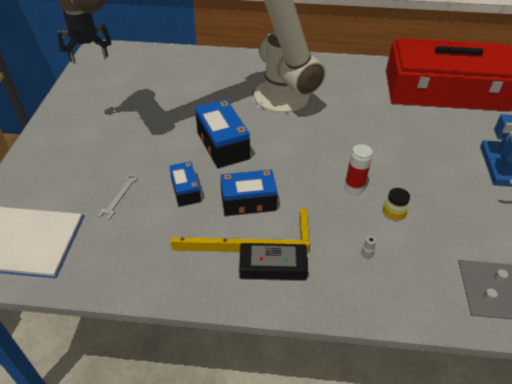

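The top view shows the middle-sized battery at about (268,188). The rail's L corner is at (215,142), with the small battery at (328,196) and the large one at (306,268). The scene view shows the copper contacts facing the long rail. Next I'll measure.

```bash
cat > h.py <<'E'
from bench import arm
import cv2, numpy as np
from scipy.spatial.transform import Rotation as R
def cast(px,z,n="top"):
    c=arm.calibration(n); px=np.atleast_2d(px).astype(float)
    d=np.c_[px,np.ones(len(px))]@np.linalg.inv(c["K"]).T*[1,-1,-1]
    d=R.from_quat(c["attitude"]).apply(d); e=c["eye"]
    return (e+d*((z-e[2])/d[:,2])[:,None])[:,:2]
def mask(im,h0,h1,smin=120,vmin=60):
    h=cv2.cvtColor(im,cv2.COLOR_RGB2HSV); return cv2.inRange(h,(h0,smin,vmin),(h1,255,255))
def cnts(m,a=60):
    c=cv2.findContours(m,cv2.RETR_EXTERNAL,cv2.CHAIN_APPROX_NONE)[0]
    return [x[:,0,:] for x in c if cv2.contourArea(x)>a]
def rect(p,z):
    return cv2.minAreaRect(cast(p,z).astype(np.float32))
def measure(im):
    m=mask(im,20,32,150,90); m[:,:195]=0; m[:,335:]=0; m[:120]=0;m[190:]=0
    ys,xs=np.nonzero(m); P=cast(np.c_[xs,ys],40)
    # long rail inner edge: per-column lowest pixel; end rail inner edge: per-row rightmost pixel
    L=np.array([[x,ys[xs==x].max()+.5] for x in range(226,319) if (xs==x).any()])
    E=np.array([[xs[ys==y].max()+.5,y] for y in range(149,176) if (ys==y).any()])
    fl=cv2.fitLine(cast(L,40).astype(np.float32),cv2.DIST_HUBER,0,.01,.01).ravel()
    fe=cv2.fitLine(cast(E,40).astype(np.float32),cv2.DIST_HUBER,0,.01,.01).ravel()
    return fl,fe
E
python3 - <<'E'
from h import *
im=arm.get_image("top"); fl,fe=measure(im)
v=fl[:2]*np.sign(fl[1]); w=fe[:2]*np.sign(fe[0])
c=np.linalg.solve(np.c_[v,-w],fe[2:]-fl[2:]); cor=fl[2:]+c[0]*v
print("corner",cor,"yaw long",np.arctan2(-v[0],v[1]),"end",np.arctan2(w[1],w[0]))
yaw=np.arctan2(-v[0],v[1]); Rm=np.array([[np.cos(yaw),-np.sin(yaw)],[np.sin(yaw),np.cos(yaw)]])
for p in cnts(mask(im,100,125)):
    r=rect(p,85); print("blue",p.mean(0).round(),r,"dock",(np.array(r[0])-cor)@Rm)
for n,px,z in(("spray",(163,222),150),("jar",(133,195),75),("socket",(161,145),62),("w1",(389,158),10),("w2",(380,207),10)): print(n,cast(px,z),(cast(px,z)-cor)@Rm)
E
```

```text
corner [686.7186   91.28807] yaw long 0.07950087 end 0.077332966
blue [  8. 287.] ((260.41094970703125, 710.892578125), (56.82699203491211, 53.647457122802734), 1.0897960662841797) dock [-375.75395918  651.50362002]
blue [ 35. 269.] ((307.76092529296875, 644.3231201171875), (50.989871978759766, 168.12673950195312), 88.9396743774414) dock [-333.84029537  581.38402233]
blue [  8. 251.] ((367.4576721191406, 712.765869140625), (50.054508209228516, 53.973331451416016), 1.0895283222198486) dock [-268.89657346  644.86964896]
blue [307. 268.] ((297.2914733886719, -174.3046417236328), (193.21609497070312, 111.66996765136719), 29.471689224243164) dock [-409.2897605  -233.82664176]
blue [329. 196.] ((510.94146728515625, -247.83560180664062), (110.05867004394531, 63.72543716430664), 22.47408676147461) dock [-202.15420123 -324.0928265 ]
blue [267. 189.] ((536.8931274414062, -63.51348114013672), (85.38619995117188, 146.95187377929688), 14.076610565185547) dock [-161.64617274 -142.41389585]
spray [[443.95086973 235.59810354]] [[-230.54028281  163.1341509 ]]
jar [[528.60262524 344.52389303]] [[-137.50532529  264.99309633]]
socket [[682.39554723 261.42288773]] [[  9.20219552 169.94077131]]
w1 [[ 631.45584443 -456.79095476]] [[ -98.61510785 -541.95909992]]
w2 [[ 475.2181602  -420.87504585]] [[-251.50697482 -493.74868066]]
```

```bash
cat >> h.py <<'E'
COR=np.array([686.7,91.3]); YAW=0.079
RD=np.array([[np.cos(YAW),-np.sin(YAW)],[np.sin(YAW),np.cos(YAW)]])
def plan(dx,dy,z,jaw_yaw=None):
    """shift in tool axes to dock (dx,dy), world z; spin bringing tool y to jaw_yaw (dock angle, mod pi)"""
    s=arm.read_state(); r=R.from_quat(s["ee_rot"]); M=r.as_matrix()
    t=np.r_[COR+RD@[dx,dy],z]; print("t",s["clock"],"dock pos",((s["position"][:2]-COR)@RD).round(1),s["position"].round(1),"F",s["contact_force"].round(1),"w",s["gripper_width"])
    print("toolaxes(cols)\n",M.round(2)); print("shift",(M.T@(t-s["position"])).round(1))
    if jaw_yaw is not None:
        a=np.arctan2(M[1,1],M[0,1]); d=(YAW+jaw_yaw-a+np.pi/2)%np.pi-np.pi/2
        print("spin deg",np.degrees(d)*np.sign(M[2,0]),"j6",s["joints"][5])
def battery():
    im=arm.get_image("top"); 
    for p in cnts(mask(im,100,125),600):
        r=rect(p,85)
        if 75<min(r[1])<95 and 130<max(r[1])<165:
            b=cv2.boxPoints(r); e=[b[1]-b[0],b[2]-b[1]]; e=max(e,key=np.linalg.norm); e=e*np.sign(e[1])
            print("battery dock",((np.array(r[0])-COR)@RD).round(1),"size",np.round(r[1],1),"rel yaw",round(np.arctan2(-e[0],e[1])-YAW,3))
    return im
E
python3 - <<'E'
from h import *
plan(-240,-145,230,np.pi/2)
E
```

```text
t 0.15 dock pos [-511.5 -634.8] [ 226.9 -581.9  230.5] F [ 0.7  0.3 -0.6] w 85.37858216115575
toolaxes(cols)
 [[-0.   -0.36  0.93]
 [ 0.    0.93  0.36]
 [-1.    0.   -0.  ]]
shift [  1.1 390.6 401.2]
spin deg 16.771082662483757 j6 -0.2585987114352157
```

>>> drive_tool:
  motion:
    - [0,26,26.7,0]
    - [0,26,26.7,0]
    - [0,26,26.7,0]
    - [0,26,26.7,0]
    - [0,26,26.7,0]
    - [0,26,26.7,0]
    - [0,26,26.7,0]
    - [0,26,26.7,0]
    - [0,26,26.7,0]
    - [0,26,26.7,0]
  grip: 60

```text
clock: 0.98
position: [381.5, -241.3, 231.3]
ee_rot: [-0.131, 0.695, 0.131, 0.695]
contact_force: [0.0, 0.4, 0.5]
gripper_width: 60.2
```

>>> drive_tool:
  motion:
    - [0,26,26.7,0]
    - [0,26,26.7,0]
    - [0,26,26.7,0]
    - [0,26,26.7,0]
    - [0,26,26.7,0]
    - [0,0,0,5.6]
    - [0,0,0,5.6]
    - [0,0,0,5.6]
    - [0,0,0,0]
    - [0,0,0,0]

```text
clock: 1.82
position: [458.3, -73.4, 231.1]
ee_rot: [-0.029, 0.707, 0.029, 0.706]
contact_force: [-0.4, 0.0, -0.5]
gripper_width: 60.0
```

```bash
python3 - <<'E'
from h import *
plan(-240,-145,22,np.pi/2)
cv2.imwrite("pics/s1.png",arm.get_image("scene")[:,:,::-1])
E
```

```text
t 1.8167 dock pos [-240.6 -146.1] [458.3 -73.4 231.1] F [-0.4  0.  -0.5] w 59.954429781148065
toolaxes(cols)
 [[-0.   -0.08  1.  ]
 [ 0.    1.    0.08]
 [-1.    0.   -0.  ]]
shift [209.1   1.1   0.7]
spin deg 0.12415042068621998 j6 -1.682247748587881
```

View pics/s1.png

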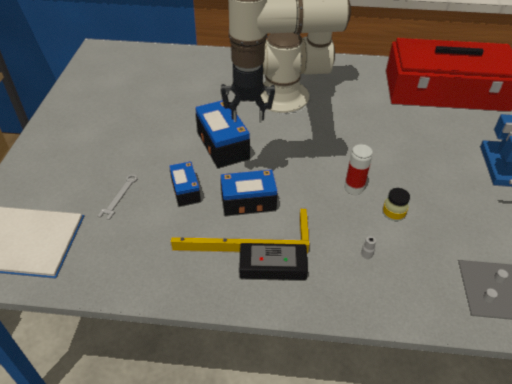

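The gripper hangs behind the middle battery, clear of the large one, whose corner is at pixel (245,150). Going down.

>>> drive_tool:
  motion:
    - [25,0,0,0]
    - [25,0,0,0]
    - [25,0,0,0]
    - [25,0,0,0]
    - [25,0,0,0]
    - [25,0,0,0]
    - [20,0,0,0]
    - [20,0,0,0]
    - [19,1,0,0]
    - [0,0,0,0]

```text
clock: 2.7
position: [455.9, -73.0, 19.3]
ee_rot: [-0.028, 0.709, 0.028, 0.704]
contact_force: [-0.7, -0.1, -0.9]
gripper_width: 59.9
```

>>> drive_tool:
  motion:
    - [0,0,4,0]
    - [0,0,4,0]
    - [0,0,4,0]
    - [0,0,4,0]
    - [0,0,4,0]
    - [0,0,4,0]
    - [0,0,4,0]
    - [0,0,4,0]
    - [0,0,4,0]
    - [0,0,4,0]

```text
clock: 3.53
position: [496.6, -69.6, 22.1]
ee_rot: [-0.027, 0.708, 0.027, 0.705]
contact_force: [-8.2, -1.1, 3.7]
gripper_width: 59.8
```

```bash
python3 - <<'E'
from h import *
plan(-100,-145,22,np.pi/2)
cv2.imwrite("pics/s2.png",arm.get_image("scene")[80:300,120:350,::-1].repeat(2,0).repeat(2,1))
battery()
E
```

```text
t 3.5333 dock pos [-202.2 -145.4] [496.6 -69.6  22.1] F [-8.2 -1.1  3.7] w 59.76459404073544
toolaxes(cols)
 [[-0.   -0.08  1.  ]
 [-0.    1.    0.08]
 [-1.   -0.   -0.  ]]
shift [ -0.4   0.6 102.2]
spin deg -0.08718103451482508 j6 -1.6775420120221571
```

View pics/s2.png

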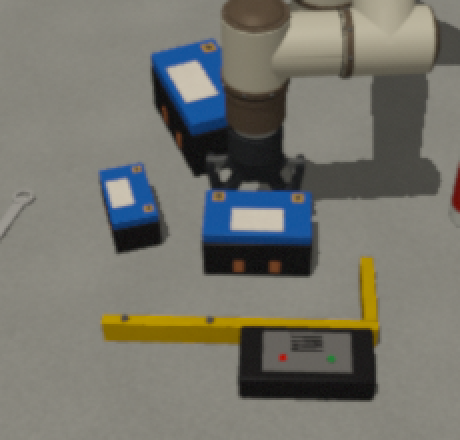

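Both fingers are on the back face at crop (210–300,180), and the battery now looks square to the rail. I'll keep pushing.

>>> drive_tool:
  motion:
    - [0,0,4,0]
    - [0,0,4,0]
    - [0,0,4,0]
    - [0,0,4,0]
    - [0,0,4,0]
    - [0,0,4,0]
    - [0,0,4,0]
    - [0,0,4,0]
    - [0,0,4,0]
    - [0,0,4,0]

```text
clock: 4.47
position: [536.9, -66.5, 22.0]
ee_rot: [-0.027, 0.708, 0.027, 0.705]
contact_force: [-6.2, -0.2, 1.9]
gripper_width: 60.0
```

>>> drive_tool:
  motion:
    - [0,0,4,0]
    - [0,0,4,0]
    - [0,0,4,0]
    - [0,0,4,0]
    - [0,0,4,0]
    - [0,0,4,0]
    - [0,0,4,0]
    - [0,0,4,0]
    - [0,0,4,0]
    - [0,0,0,0]

```text
clock: 5.3
position: [574.2, -63.6, 22.1]
ee_rot: [-0.028, 0.707, 0.027, 0.706]
contact_force: [-3.0, -2.0, -1.2]
gripper_width: 59.9
```

```bash
cat >> h.py <<'E'
def front():
    """battery front-top edge etc. from scene view: lid mask, cast on z=85, in dock axes"""
    im=arm.get_image("scene")
    for p in cnts(mask(im,100,125,120,40),300):
        P=(cast(p,85,"scene")-COR)@RD
        if P[:,0].max()>-150 and P[:,1].max()>-200:
            r=cv2.minAreaRect(P.astype(np.float32)); f=P[(P[:,0]>np.percentile(P[:,0],70))&(abs(P[:,1]-P[:,1].mean())<60)]
            print("scene lid x",P[:,0].min().round(1),P[:,0].max().round(1),"y",P[:,1].min().round(1),P[:,1].max().round(1),"rect",r)
    return im
E
python3 - <<'E'
from h import *
plan(-100,-145,22,np.pi/2); battery(); front()
E
```

```text
t 5.3 dock pos [-124.4 -145.5] [574.2 -63.6  22.1] F [-3.  -2.  -1.2] w 59.87774234985394
toolaxes(cols)
 [[-0.   -0.08  1.  ]
 [-0.    1.    0.08]
 [-1.   -0.   -0.  ]]
shift [ 0.1  0.5 24.4]
spin deg -0.06735671471292451 j6 -1.6630498495013684
scene lid x -112.3 -9.1 y -215.2 -70.0 rect ((-60.63315963745117, -142.893310546875), (144.89498901367188, 102.72340393066406), 89.48419952392578)
```

>>> drive_tool:
  motion:
    - [0,0,4,0]
    - [0,0,4,0]
    - [0,0,4,0]
    - [0,0,4,0]
    - [0,0,2,0]
    - [0,0,0,0]
    - [0,0,-10,0]
    - [0,0,-20,0]
    - [0,0,-20,0]
    - [0,0,0,0]

```text
clock: 6.23
position: [540.3, -65.8, 22.5]
ee_rot: [-0.027, 0.706, 0.028, 0.707]
contact_force: [0.2, -0.6, -0.6]
gripper_width: 60.0
```

>>> drive_tool:
  motion:
    - [-25,0,0,0]
    - [-25,0,0,0]
    - [-25,0,0,0]
    - [-25,0,0,0]
    - [-25,0,0,0]
    - [0,-20,0,0]
    - [0,-25,0,0]
    - [0,-25,0,0]
    - [0,-25,0,0]
    - [0,-20,0,0]
  grip: 40

```text
clock: 7.07
position: [553.7, -182.1, 148.5]
ee_rot: [-0.028, 0.705, 0.027, 0.709]
contact_force: [0.7, 0.3, -0.5]
gripper_width: 39.7
```

>>> drive_tool:
  motion:
    - [0,0,25,0]
    - [0,0,25,0]
    - [0,0,25,0]
    - [0,0,25,0]
    - [0,0,0,0]
    - [0,0,0,0]

```text
clock: 7.57
position: [653.2, -172.4, 147.1]
ee_rot: [-0.028, 0.705, 0.028, 0.708]
contact_force: [-0.1, -0.3, -0.7]
gripper_width: 39.5
```

```bash
python3 - <<'E'
from h import *
plan(-48,-245,22,0); battery(); im=front()
cv2.imwrite("pics/s3.png",im[:,:,::-1])
E
```

```text
t 7.5667 dock pos [ -54.2 -260.3] [ 653.2 -172.4  147.1] F [-0.1 -0.3 -0.7] w 39.53653297345053
toolaxes(cols)
 [[ 0.   -0.08  1.  ]
 [-0.    1.    0.08]
 [-1.   -0.    0.  ]]
shift [125.1  15.4   5.8]
spin deg -89.98558631068958 j6 -1.4726016643317987
scene lid x -91.4 8.3 y -216.4 -68.4 rect ((-41.81629180908203, -142.5135955810547), (99.29142761230469, 147.03558349609375), 1.4471489191055298)
```

View pics/s3.png

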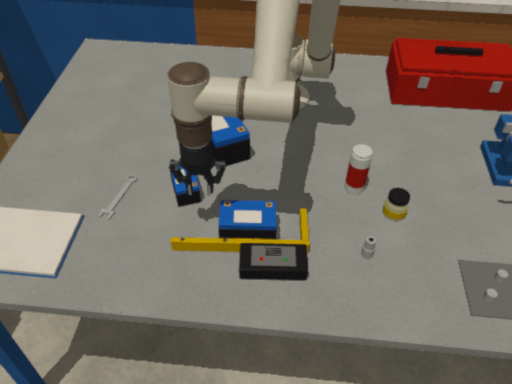

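>>> drive_tool:
  motion:
    - [0,0,6,-7]
    - [0,0,0,-7]
    - [0,0,0,-7]
    - [0,0,0,-7]
    - [0,0,0,-7]
    - [0,0,0,-7]
    - [0,0,0,-7]
    - [0,0,0,-7]
    - [0,0,0,-7]
    - [0,0,0,-7]

```text
clock: 8.5
position: [656.5, -172.3, 148.2]
ee_rot: [-0.43, 0.561, 0.429, 0.562]
contact_force: [0.4, 0.4, 0.3]
gripper_width: 40.1
```

>>> drive_tool:
  motion:
    - [0,0,0,-7]
    - [0,0,0,-7]
    - [0,0,0,-6]
    - [20,0,0,0]
    - [25,0,0,0]
    - [25,0,0,0]
    - [25,0,0,0]
    - [15,0,0,0]
    - [8,0,0,0]
    - [0,0,0,0]

```text
clock: 9.33
position: [655.5, -172.2, 27.8]
ee_rot: [-0.518, 0.481, 0.52, 0.479]
contact_force: [-0.8, 0.2, -0.5]
gripper_width: 40.0
```

```bash
python3 - <<'E'
from h import *
plan(-46,-245,24,0); battery()
E
```

```text
t 9.3333 dock pos [ -51.9 -260.2] [ 655.5 -172.2   27.8] F [-0.8  0.2 -0.5] w 39.98975028960408
toolaxes(cols)
 [[-0.   -1.   -0.08]
 [ 0.   -0.08  1.  ]
 [-1.    0.    0.  ]]
shift [ 3.8 -5.9 15.2]
spin deg -0.04129390715749662 j6 0.097345742074928
```

>>> drive_tool:
  motion:
    - [3,-4,8,0]
    - [0,0,8,0]
    - [0,0,6,0]
    - [0,0,4,0]
    - [0,0,4,0]
    - [0,0,4,0]
    - [0,0,4,0]
    - [0,0,4,0]
    - [0,0,4,0]
    - [0,0,4,0]

```text
clock: 10.22
position: [657.3, -123.0, 27.0]
ee_rot: [0.52, -0.48, -0.519, -0.48]
contact_force: [0.5, -4.7, 0.8]
gripper_width: 40.1
```

>>> drive_tool:
  motion:
    - [0,0,4,0]
    - [0,0,4,0]
    - [0,0,4,0]
    - [0,0,4,0]
    - [0,0,4,0]
    - [0,0,4,0]
    - [0,0,4,0]
    - [0,0,4,0]
    - [0,0,0,0]

```text
clock: 10.97
position: [654.7, -90.4, 26.9]
ee_rot: [0.52, -0.48, -0.519, -0.48]
contact_force: [1.1, -2.0, 1.9]
gripper_width: 39.7
```

```bash
python3 - <<'E'
from h import *
plan(-46,-162,24,0); battery(); im=front()
cv2.imwrite("pics/s4.png",im[140:320,150:380,::-1].repeat(3,0).repeat(3,1))
E
```

```text
t 10.9667 dock pos [ -46.2 -178.6] [654.7 -90.4  26.9] F [ 1.1 -2.   1.9] w 39.662963298625144
toolaxes(cols)
 [[ 0.   -1.   -0.08]
 [-0.   -0.08  1.  ]
 [-1.   -0.   -0.  ]]
shift [ 2.9 -0.2 16.6]
spin deg -0.019861821655167228 j6 -0.029372976916919646
scene lid x -90.2 8.9 y -167.7 -18.8 rect ((-40.87586975097656, -93.1606216430664), (148.6630401611328, 99.1468276977539), 89.6226806640625)
```

View pics/s4.png

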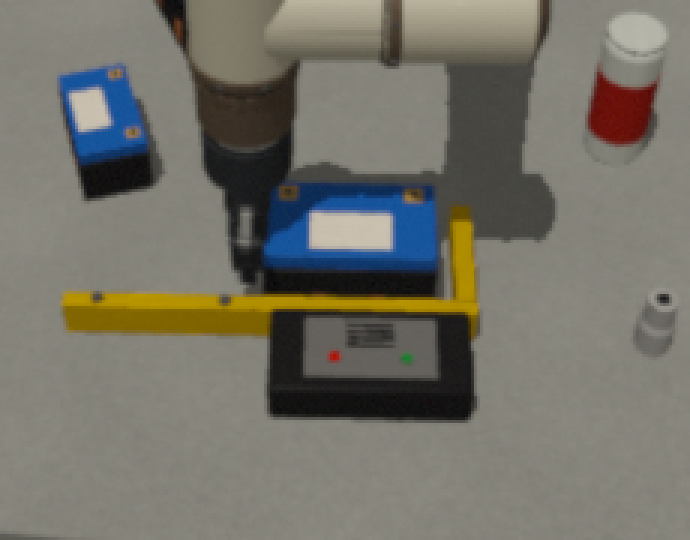

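The battery is still square, with about 18 mm left to the end rail (crop x 437 to 452). I'll push on with fine steps at the end.

>>> drive_tool:
  motion:
    - [0,0,4,0]
    - [0,0,4,0]
    - [0,0,4,0]
    - [0,0,2,0]
    - [0,0,1,0]
    - [0,0,1,0]
    - [0,0,0,0]

```text
clock: 11.65
position: [653.4, -74.8, 26.7]
ee_rot: [0.519, -0.48, -0.519, -0.48]
contact_force: [-0.7, -5.4, 2.7]
gripper_width: 40.2
```

>>> drive_tool:
  motion:
    - [0,0,0.7,0]
    - [0,0,0.7,0]
    - [0,0,0,0]

```text
clock: 11.9
position: [653.3, -73.5, 26.7]
ee_rot: [0.519, -0.48, -0.519, -0.48]
contact_force: [0.1, -6.4, 2.1]
gripper_width: 40.2
```

```bash
python3 - <<'E'
from h import *
plan(-46,-162,24,0); battery(); im=front()
E
```

```text
t 11.9 dock pos [ -46.3 -161.7] [653.3 -73.5  26.7] F [ 0.1 -6.4  2.1] w 40.18283861935389
toolaxes(cols)
 [[ 0.   -1.   -0.08]
 [-0.   -0.08  1.  ]
 [-1.   -0.   -0.  ]]
shift [ 2.7 -0.3 -0.3]
spin deg -0.03278078850861157 j6 -0.056151488064517634
scene lid x -90.2 8.6 y -150.1 -2.1 rect ((-40.945465087890625, -76.1423110961914), (147.4867706298828, 98.87140655517578), 89.43611145019531)
```

>>> drive_tool:
  motion:
    - [0,0,0.7,0]
    - [0,0,0.7,0]
    - [0,0,0,0]

```text
clock: 12.25
position: [653.3, -72.9, 26.7]
ee_rot: [0.52, -0.48, -0.519, -0.48]
contact_force: [1.3, -7.6, 1.8]
gripper_width: 39.9
```

>>> drive_tool:
  motion:
    - [0,0,0.7,0]
    - [0,0,0.7,0]
    - [0,0,0,0]

```text
clock: 12.5
position: [653.4, -72.8, 26.8]
ee_rot: [0.52, -0.48, -0.518, -0.479]
contact_force: [2.3, -12.8, 1.4]
gripper_width: 40.0
```

The force rose and the position stalled, so it is against the end rail. I'll back off and go round for the final seating push against the long rail.

>>> drive_tool:
  motion:
    - [0,0,-10,0]
    - [0,0,-20,0]
    - [0,0,-15,0]
    - [-25,0,0,0]
    - [-25,0,0,0]
    - [-25,0,0,0]
    - [-25,0,0,0]
    - [-20,0,0,0]
    - [0,30,0,7]
    - [0,0,0,7]
  grip: 40

```text
clock: 13.33
position: [622.6, -117.2, 147.1]
ee_rot: [-0.454, 0.541, 0.456, 0.541]
contact_force: [-1.0, -0.2, -0.9]
gripper_width: 40.1
```

>>> drive_tool:
  motion:
    - [0,0,0,7]
    - [0,0,0,7]
    - [0,0,0,7]
    - [0,0,0,7]
    - [0,0,0,7]
    - [0,0,0,7]
    - [0,0,0,7]
    - [0,0,0,7]
    - [0,0,0,7]
    - [0,0,0,7]
  grip: 60

```text
clock: 14.17
position: [626.2, -117.0, 145.8]
ee_rot: [-0.062, 0.705, 0.063, 0.704]
contact_force: [-0.5, -0.3, 0.2]
gripper_width: 60.2
```

```bash
python3 - <<'E'
from h import *
plan(-130,-75,146,np.pi/2); battery(); im=front()
E
```

```text
t 14.1667 dock pos [ -76.8 -202.9] [ 626.2 -117.   145.8] F [-0.5 -0.3  0.2] w 60.16650588808577
toolaxes(cols)
 [[-0.   -0.18  0.98]
 [ 0.    0.98  0.18]
 [-1.    0.   -0.  ]]
shift [  0.  132.5 -40.5]
spin deg 5.6052809247850846 j6 -1.4615787022244622
scene lid x -91.3 8.6 y -149.6 -1.6 rect ((-40.44135284423828, -74.29869842529297), (98.8902359008789, 147.9934539794922), 1.6702128648757935)
```

>>> drive_tool:
  motion:
    - [0,0,-28,6]
    - [0,0,-26,0]
    - [0,25,0,0]
    - [0,25,0,0]
    - [0,25,0,0]
    - [0,25,0,0]
    - [0,25,0,0]
    - [0,3,0,0]
    - [0,0,0,0]

```text
clock: 15.02
position: [562.9, 4.6, 146.3]
ee_rot: [-0.029, 0.707, 0.03, 0.706]
contact_force: [-0.1, -0.4, -0.3]
gripper_width: 60.1
```

```bash
python3 - <<'E'
from h import *
plan(-130,-75,24,np.pi/2); battery()
E
```

```text
t 15.0167 dock pos [-130.3  -76.6] [562.9   4.6 146.3] F [-0.1 -0.4 -0.3] w 60.06976840317827
toolaxes(cols)
 [[-0.   -0.08  1.  ]
 [ 0.    1.    0.08]
 [-1.    0.   -0.  ]]
shift [122.3   1.6   0.3]
spin deg 0.25602785546899565 j6 -1.7828255155911754
```

>>> drive_tool:
  motion:
    - [25,0,0,0]
    - [25,0,0,0]
    - [25,0,0,0]
    - [25,0,0,0]
    - [15,0,0,0]
    - [8,0,0,0]
    - [0,0,8,0]
    - [0,0,8,0]
    - [0,0,4,0]
    - [0,0,3,0]

```text
clock: 15.9
position: [586.7, 4.9, 24.5]
ee_rot: [-0.028, 0.707, 0.028, 0.707]
contact_force: [-6.8, 0.1, 2.9]
gripper_width: 59.6
```

>>> drive_tool:
  motion:
    - [0,0,1,0]
    - [0,0,1,0]
    - [0,0,1,0]
    - [0,0,0,0]

```text
clock: 16.23
position: [586.4, 4.8, 23.3]
ee_rot: [-0.028, 0.708, 0.028, 0.705]
contact_force: [-6.8, -1.5, 3.0]
gripper_width: 59.8
```

>>> drive_tool:
  motion:
    - [0,0,1,0]
    - [0,0,1,0]
    - [0,0,0,0]

```text
clock: 16.48
position: [588.3, 4.9, 23.3]
ee_rot: [-0.028, 0.708, 0.027, 0.705]
contact_force: [-6.5, -1.6, 3.0]
gripper_width: 60.2
```

>>> drive_tool:
  motion:
    - [0,0,1,0]
    - [0,0,1,0]
    - [0,0,0,0]

```text
clock: 16.73
position: [590.4, 5.1, 23.2]
ee_rot: [-0.028, 0.708, 0.027, 0.705]
contact_force: [-6.4, -0.6, 1.9]
gripper_width: 60.0
```

>>> drive_tool:
  motion:
    - [0,0,1,0]
    - [0,0,1,0]
    - [0,0,0,0]

```text
clock: 16.98
position: [592.5, 5.3, 23.3]
ee_rot: [-0.028, 0.708, 0.027, 0.705]
contact_force: [-5.8, -0.9, 2.7]
gripper_width: 60.2
```

```bash
python3 - <<'E'
from h import *
plan(-100,-75,24,np.pi/2); front()
E
```

```text
t 16.9833 dock pos [-100.7  -78.3] [592.5   5.3  23.3] F [-5.8 -0.9  2.7] w 60.21342271519801
toolaxes(cols)
 [[-0.   -0.08  1.  ]
 [-0.    1.    0.08]
 [-1.   -0.   -0.  ]]
shift [-0.7  3.3  0.7]
spin deg -0.06951649878243772 j6 -1.7739361869600219
scene lid x -88.8 15.1 y -148.4 -2.2 rect ((-36.783016204833984, -75.55502319335938), (145.97567749023438, 103.43536376953125), 89.4429702758789)
```

>>> drive_tool:
  motion:
    - [0,0,0.8,0]
    - [0,0,0.8,0]
    - [0,0,0,0]

```text
clock: 17.28
position: [592.7, 5.2, 23.0]
ee_rot: [-0.028, 0.709, 0.027, 0.704]
contact_force: [-9.6, 0.1, 4.3]
gripper_width: 60.5
```

>>> drive_tool:
  motion:
    - [0,0,0.8,0]
    - [0,0,0.8,0]
    - [0,0,0,0]

```text
clock: 17.53
position: [592.6, 4.9, 22.7]
ee_rot: [-0.028, 0.711, 0.027, 0.703]
contact_force: [-11.6, -0.7, 5.5]
gripper_width: 59.8
```

>>> drive_tool:
  motion:
    - [0,0,0.8,0]
    - [0,0,0.8,0]
    - [0,0,0,0]

```text
clock: 17.78
position: [592.5, 4.7, 22.4]
ee_rot: [-0.028, 0.712, 0.027, 0.701]
contact_force: [-14.3, -1.0, 7.3]
gripper_width: 60.0
```

It has stalled against the long rail with the force climbing. Retreating and checking.

>>> drive_tool:
  motion:
    - [0,0,-10,0]
    - [0,0,-25,0]
    - [0,0,-25,0]
    - [-25,0,0,0]
    - [-30,0,0,0]
    - [-30,0,0,0]
    - [-30,0,0,0]
    - [-30,0,0,0]
    - [0,0,-30,0]
    - [0,0,-30,0]

```text
clock: 18.62
position: [482.3, -2.4, 171.0]
ee_rot: [-0.027, 0.704, 0.028, 0.71]
contact_force: [-0.5, 0.4, -1.5]
gripper_width: 59.8
```

>>> drive_tool:
  motion:
    - [0,-30,0,0]
    - [0,-30,0,0]
    - [0,-30,0,0]
    - [0,-30,0,0]
    - [0,-30,0,0]
    - [0,-30,0,0]
    - [0,-30,0,0]
    - [0,-30,0,0]
    - [0,-30,0,0]
    - [0,0,0,0]

```text
clock: 19.45
position: [502.3, -276.6, 168.8]
ee_rot: [-0.027, 0.706, 0.026, 0.708]
contact_force: [1.1, -0.7, 0.1]
gripper_width: 60.0
```

```bash
python3 - <<'E'
from h import *
plan(-200,-300,200); im=battery(); front()
cv2.imwrite("pics/t5.png",np.kron(im[90:290,100:360,::-1],np.ones((3,3,1),np.uint8)))
E
```

```text
t 19.45 dock pos [-212.8 -352.2] [ 502.3 -276.6  168.8] F [ 1.1 -0.7  0.1] w 60.0240426542323
toolaxes(cols)
 [[ 0.   -0.07  1.  ]
 [-0.    1.    0.07]
 [-1.   -0.    0.  ]]
shift [-31.3  52.2  12.7]
battery dock [-45.  -74.6] size [ 84.3 146.6] rel yaw 0.001
scene lid x -83.2 15.3 y -148.4 -3.2 rect ((-33.598690032958984, -75.36590576171875), (98.13304901123047, 145.1717529296875), 1.6688573360443115)
```

View pics/t5.png

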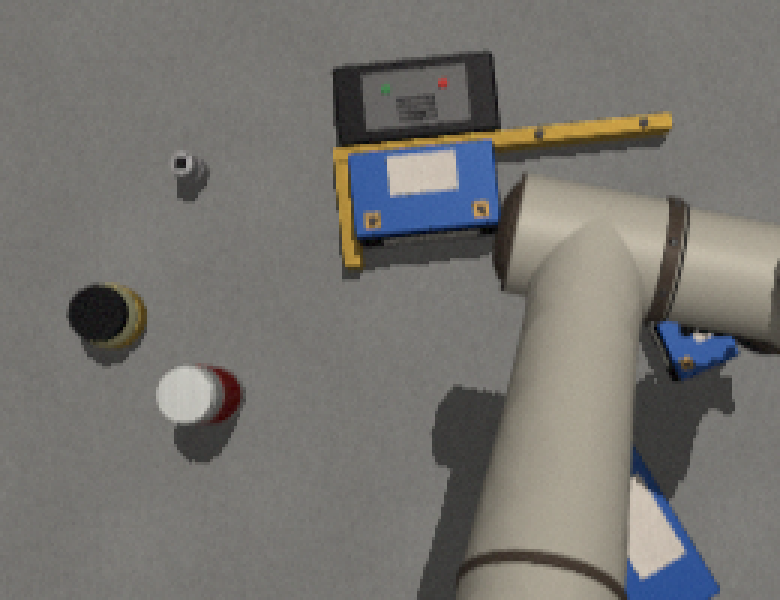

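The battery sits in the corner of the L (crop 348–498, 140–240). It measures (-45, -74.6) mm in the dock frame with a relative yaw of 0.001, and the other items haven't moved. Handing in.

```bash
python3 -c "
from bench import arm
print(arm.job_done())"
```

```text
the job is handed in; nothing more can be done
None
```

The battery is in the corner of the dock and the job was handed in at about 19.5 s of the 58 s allowed. I pushed it square towards the long rail with both fingers, then along to the end rail. A last push seated it against the long rail, and the hand then drew clear. I pushed it only with the fingers, low on its sides, and never gripped it.

**Final position:** the top camera put the battery centre at dock x = -45.0, y = -74.6 mm (target -44, -75), turned 0.001 rad from square. The pushes agreed: each ended with the tool stalled while the force rose, to about 13 N at the end rail and 14 N at the long rail.

**Checks that disagreed or were limited:**
- **Scene camera:** it gave y = -75.4 mm, but a lid centre about 11 mm further in x than the top camera. I put that down to the lid's front side being counted in the outline, so I did not use its x reading.
- **Other things:** in the last top picture the spray can, jar and socket look unmoved, but I did not re-measure them. The spanner was outside that crop; the arm never went near it.

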